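# Non-contact temperature check of the sandwich toppings

## Task

Do the cold-food check with the infrared thermometer, which waits nose down in its stand and is already scanning: hold it still for two seconds about 3 cm above the middle of the pan of boiled eggs, pointing straight down, then take it across to the sliced ham roll and hold it the same way above the middle of the roll. Finish there, still holding the thermometer over the ham so that I can read the display; do not put it down. Neither the thermometer nor the gripper may touch the food, the pans or the rail, and leave everything else on the counter as it stands.

Things in the scene. Friction and masses are not known exactly. Their poses are not given: they have to be found in the camera images.
- thermometer_center (a point): grasp point of the loose pistol-type infrared thermometer, standing nose down in its stand: the middle of the rear half of its barrel, a block with flat sides 56 mm along x (-26 to +30), 40 mm along y, from 35 mm below to 36 mm above this point. z: from nose to rear end (up at the start); x: from barrel along the pistol grip; y: across. Best held from above, fingers closing along y.
- thermometer_nose (a point): centre of the round end face (33 mm across) of the thermometer's nose, 90 mm from thermometer_center along -z; same axes, so the thermometer aims along -z. The front half of the barrel, 42 x 36 mm, is 24 to 56 mm above this point.
- thermometer: the whole thermometer, grey and black plastic, 0.15 to 0.31 kg; origin and axes as thermometer_nose. Its pistol grip, 32 mm wide along y and 36 mm thick, sticks out along +x from the rear half of the barrel to 123 mm from the barrel's axis, and rises to 38 mm above thermometer_center. Centre of mass about 20 mm from the axis towards the grip.
- stand: the thermometer's stand, fixed: foot 100 x 80 mm and a pocket 59 x 53 mm outside with its rim 73.5 mm above the counter. The barrel's shoulder rests on the rim; 55 mm of nose and front barrel hang inside with 2.5 mm of play, so it comes out straight up, by 60 mm or more. Origin at the centre of the foot's underside, x in the direction of the pistol grip.
- rail: the topping rail, a fixed cold counter-top unit of steel, 236 (x) x 724 (y) x 132 mm, holding four pans in a row along its y axis; origin at the centre of its underside
- egg_pan: a steel pan, 176 (x) x 162 (y) x 102 mm, fixed in one of the rail's four places; origin at the centre of its underside, axes parallel to the rail's; rim 102 mm above the origin (134 mm above the counter). Open, filled with boiled eggs.
- eggs_top (a point): the aiming point on the eggs: the middle of the egg pan, level with the top of the eggs, 26 mm below the pan's rim; z up
- ham_pan: a steel pan, 176 (x) x 162 (y) x 102 mm, fixed in one of the rail's four places; origin at the centre of its underside, axes parallel to the rail's; rim 102 mm above the origin (134 mm above the counter). Open, with one ham roll in slices, 72 mm across and 138 mm long, lying along the pan's x axis in its middle.
- ham_top (a point): the aiming point on the ham: the highest line of the roll at its middle, which is also the middle of the ham pan, 26 mm below the pan's rim; z up
- cucumber_pan: a steel pan, 176 (x) x 162 (y) x 102 mm, fixed in one of the rail's four places; origin at the centre of its underside, axes parallel to the rail's; rim 102 mm above the origin (134 mm above the counter). Open, filled with cucumber sticks; steel tongs stand in it and lean to the pan's +x side, their end 90 mm from the middle and 72 mm above the rim.
- covered_pan: a steel pan, 176 (x) x 162 (y) x 102 mm, fixed in one of the rail's four places; origin at the centre of its underside, axes parallel to the rail's; rim 102 mm above the origin (134 mm above the counter). Closed by a steel lid whose wire handle reaches 28 mm above the rim.
- bottle_a: a white squeeze bottle, 55 mm across and 182 mm tall, loose, upright on the counter in front of the rail; origin at the centre of its underside
- bottle_b: a second squeeze bottle like bottle_a
- crock: a steel utensil pot, 100 mm across, 135 mm tall, its spoons and turner reaching 205 mm; loose; origin at the centre of its underside
- roll_0: a bread roll, 175 x 72 x 70 mm, lying on the dark tray to the left of the rail; origin under its centre, x along its length
- roll_1: a second bread roll like roll_0
- shaker: a glass shaker jar with a steel cap, 48 mm across and 105 mm tall; loose; origin at the centre of its underside
- napkin_box: a steel napkin box, 105 x 150 x 118 mm; loose; origin at the centre of its underside
There are look-alikes about, which are no part of the job. What is shaped like the thermometer but yellow is not meant.

How it is judged:
On the way:
1. the held thermometer is kept still over the boiled eggs, aimed straight down, for at least 1 s (horizontal distance between thermometer_nose and eggs_top below 0.022 m and z of thermometer_nose in the frame of eggs_top between 0.012 and 0.055 m and angle between thermometer_nose's own z axis and vertical below 0.17 rad and linear speed of thermometer below 0.03 m/s and angular speed of thermometer below 0.25 rad/s and contact force between thermometer and the fingers above 1 N), for 1 s.
At the end, for the whole second after the job is handed in: The thermometer is held still in the fingers, its nose 12 to 55 mm above the top of the ham roll and within 22 mm of the roll's middle in plan, aimed straight down within 0.17 rad (10 degrees), touching neither food, pans nor rail (horizontal distance between thermometer_nose and ham_top below 0.022 m and z of thermometer_nose in the frame of ham_top between 0.012 and 0.055 m and angle between thermometer_nose's own z axis and vertical below 0.17 rad and linear speed of thermometer below 0.03 m/s and angular speed of thermometer below 0.25 rad/s and contact force between thermometer and the fingers above 1 N and not (contact force between thermometer and rail above 0.3 N) and not (contact force between thermometer and egg_pan above 0.3 N) and not (contact force between thermometer and ham_pan above 0.3 N) and not (contact force between thermometer and cucumber_pan above 0.3 N) and not (contact force between thermometer and covered_pan above 0.3 N)); the arm keeps its last pose, push and grip.
It fails at once if the thermometer touches the food, a pan or the rail (more than 1 N) (contact force between thermometer and rail above 1 N or contact force between thermometer and egg_pan above 1 N or contact force between thermometer and ham_pan above 1 N or contact force between thermometer and cucumber_pan above 1 N or contact force between thermometer and covered_pan above 1 N).
It fails at once if the gripper or the arm touches the food, a pan or the rail (more than 1 N) (contact force between any of the fingers, the arm and rail above 1 N or contact force between any of the fingers, the arm and egg_pan above 1 N or contact force between any of the fingers, the arm and ham_pan above 1 N or contact force between any of the fingers, the arm and cucumber_pan above 1 N or contact force between any of the fingers, the arm and covered_pan above 1 N).
It fails at once if something else on the counter is shifted by more than 25 mm (distance of any of bottle_a, bottle_b, crock, roll_0, roll_1, shaker, napkin_box from where it was at the start of the episode above 0.025 m).
It also fails if it takes over 54 s, if anything falls off the work surface, if the arm or the gripper's body presses on something with over 40 N, if the wrist force passes 120 N, or if a joint passes its speed limit or range.

## Robot

A 6-joint arm with a two-finger parallel gripper is mounted at the origin on the work surface. World frame = base frame: x ahead of the robot, y to its left, z up, the work surface at z = 0. Lengths are in m, angles in rad, forces in N, time in s.
With the tool pointing down it reaches from about 0.3 to 0.875 m from the base axis. Payload 4.2 kg.
Tool frame: the origin (TCP) lies midway between the tips of the shut fingers; the grasp point (between the pads) lies behind it (bot.grasp_offset is the z of the grasp point in the tool frame, in m); z points along the fingers, x is the direction in which the jaws open and shut, and the axes are right-handed (so a half turn about z gives the same grasp; the last joint's range is limited). The gripper opens to 85 mm and grips with 20 to 120 N. Pads are 22 mm wide; open, the fingers measure 114 mm over their backs; the gripper's body (76 mm by 85 mm) begins 54 mm behind the grasp point. The pads swing forward as they close: fully open they stand 13 mm farther back than shut.
Start: joints at [-1.133, 0.32, 1.565, -0, 1.257, -0.02], TCP at [0.254, -0.516, 0.231] pointing down, gripper open.
Joint ranges: [-3.11, 3.11], [-0.84, 2.01], [0.21, 2.61], [-1.34, 4.49], [0.05, 2.63], [-2.56, 2.56]. Speed limits (rad/s): [2.57, 2.57, 3.14, 3.14, 3.14, 3.14].

## Interface

Orientations are given as a 3x3 rotation matrix whose columns are the frame's x, y, z axes.
In Python, from cell import bot, jaws, optics, readout gives the robot as it stands. Calls block until the motion is done:
- bot.move_ptp(position, orientation): joint-space move of the TCP to a pose.
- bot.move_l(position, orientation=None, vel=0.15, guard=None): straight line of the TCP; orientation=None keeps the orientation; vel is the mean speed in m/s. With guard (N) it stops when the force on the tool has changed by that much, and returns True; else False.
- bot.move_joints(angles): joint-space move.
- jaws.grip(opening, grasp_force=None): finger opening in m; grasp_force is the grip in N (None keeps the last); returns when the fingers have stopped.
- bot.hold(seconds).
- bot.ik(position, orientation): joint angles nearest the present ones, or None.
- optics.capture(name): name is "scene" or "top" or "wrist"; returns a dict with "pixels" (420x560x3 uint8, red, green, blue), "z_map" (420x560 float32, m along the optical axis (not along the pixel's ray), 0 where there is no reading), "fovy" (degrees; the focal length in pixels is half the picture's height over the tangent of half this angle, whatever the lens; pixels are square), "cx", "cy" (the principal point, pixels), "T" (4x4, takes a point from camera to world coordinates). Camera axes: x right, y up, looking along -z (the intrinsics and any distortion apply to the point x, -y, -z); pixel columns grow to the right and rows downward; lengths in m; the calibration is good to about 2 mm. A picture is of the moment at which its call begins.
A pose or a line that the arm cannot do raises bot.PlanningError and nothing moves.
- bot.job_done(): hands the job in, once; it reports no verdict.
Readings, each from a call of its own:
- readout.current_clock(): time.
- readout.current_q(): joint angles.
- readout.current_qd(): joint speeds.
- readout.current_effort(): joint torques, N m.
- readout.current_eef_pos(): TCP position.
- readout.current_eef_rot(): TCP orientation.
- readout.current_contact_force(): force on the tool from outside, world axes, zero at the start.
- readout.current_ft_torque(): the same for the moment, N m.
- readout.current_opening(): finger opening in m.
Only numpy, scipy, OpenCV 4.12 (cv2) and the standard library are available. Lean on these libraries where they do the work, as an engineer would, in place of code of your own. Each camera call takes 0.05 s, during which the arm holds its last target. There are 200 camera calls.

## Working session

There is one attempt and no reset: what is moved stays moved. The work goes in short steps, each a Python script; the robot and the scene stay as the last script left them, time stands still between calls to the robot, and variables do not carry over. Pictures are saved under pics/ and viewed, about 8 in all and at most 12, crops included, and the job is handed in when it is done.

```bash
mkdir -p pics; ls; cat > h.py <<'E'
import numpy as np, cv2
from cell import bot, jaws, optics, readout
def cap(n,f=None):
    c=optics.capture(n)
    if f: cv2.imwrite('pics/'+f,cv2.cvtColor(c['pixels'],cv2.COLOR_RGB2BGR))
    return c
def cloud(c):
    z=c['z_map']; h,w=z.shape; f=h/2/np.tan(np.radians(c['fovy'])/2)
    v,u=np.mgrid[:h,:w]
    p=np.stack([(u-c['cx'])/f*z,-(v-c['cy'])/f*z,-z],-1)
    return p@c['T'][:3,:3].T+c['T'][:3,3]
E
python3 - <<'E'
from h import *
for n in ('scene','top'):
    c=cap(n,n+'0.png'); np.save(n+'0.npy',cloud(c)); print(n,{k:v for k,v in c.items() if k not in('pixels','z_map')},(c['z_map']>0).mean())
print(readout.current_clock(),bot.grasp_offset)
E
```

```text
pics
scene {'fovy': 50.35757132450614, 'cx': 276.54795895360417, 'cy': 208.42607469710137, 'T': array([[-0.60740411, -0.63017175,  0.48367738,  1.03482165],
       [ 0.79434958, -0.48817827,  0.36151173,  0.45248257],
       [ 0.00830631,  0.60379263,  0.79709815,  1.08423371],
       [ 0.        ,  0.        ,  0.        ,  1.        ]])} 0.9960756802721088
top {'fovy': 44.90141318860589, 'cx': 279.5675264080137, 'cy': 214.7762682745834, 'T': array([[ 3.97969054e-04,  9.82062643e-01, -1.88554517e-01,
         1.43245571e-01],
       [-9.99988120e-01,  1.30686513e-03,  4.69603756e-03,
         4.14192350e-03],
       [ 4.85821838e-03,  1.88550408e-01,  9.82051496e-01,
         1.72639099e+00],
       [ 0.00000000e+00,  0.00000000e+00,  0.00000000e+00,
         1.00000000e+00]])} 0.9961947278911565
0.1 -0.0187
```

View pics/top0.png

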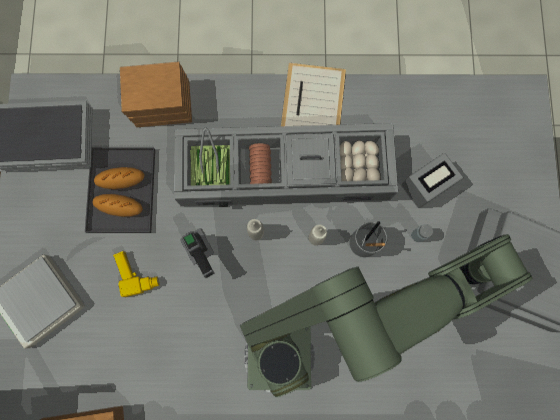

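View pics/scene0.png

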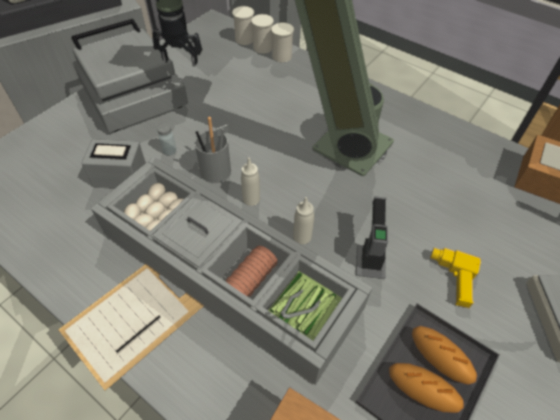

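Top view: the grey and black thermometer is at about (195,243), with its grip towards (208,270). Eggs are at (361,160), ham at (260,163), the lid at (311,158) and cucumber at (209,165). The scene view shows the same order. Next I'll measure these from the depth clouds.

```bash
python3 - <<'E'
from h import *
def rect(P): 
    (c,s,a)=cv2.minAreaRect((P[:,:2]*1000).astype(np.float32)); return np.round(c,1),np.round(s,1),round(a,1)
for n in ('top','scene'):
    P=np.load(n+'0.npy'); I=cv2.cvtColor(cv2.imread(f'pics/{n}0.png'),cv2.COLOR_BGR2HSV).astype(int); H,S,V=I[...,0],I[...,1],I[...,2]
    X,Y,Z=P[...,0],P[...,1],P[...,2]
    print(n,'table z',np.median(Z[(abs(Z)<.03)]))
    m=((Z>.118)&(Z<.145)&(X>.35)&(X<.9)&(Y>-.6)&(Y<.5)).astype(np.uint8)
    k,l,st,ce=cv2.connectedComponentsWithStats(m)
    i=1+np.argmax(st[1:,4]); print('rail',st[i],rect(P[l==i]))
    reg=(Z>.06)&(Z<.17)&(X>.4)&(X<.85)
    ham=reg&((H<10)|(H>172))&(S>60)&(Y<.3); k,l,st,ce=cv2.connectedComponentsWithStats(ham.astype(np.uint8)); i=1+np.argmax(st[1:,4]); q=P[l==i]; print('ham',st[i],rect(q),np.percentile(q[:,2],98))
    egg=reg&(V>150)&(Y<-.1)&(Y>-.45)&(X>.5)&(Z<.125)
    k,l,st,ce=cv2.connectedComponentsWithStats(cv2.morphologyEx(egg.astype(np.uint8),cv2.MORPH_CLOSE,np.ones((7,7)))); i=1+np.argmax(st[1:,4]); q=P[(l==i)&egg]; print('egg',st[i],rect(q),np.percentile(q[:,2],98))
    # thermometer
    m=(Z>.10)&(Z<.23)&(X>.2)&(X<.5)&(Y>.12)&(Y<.45)&~((S>150)&(H>20)&(H<35))
    k,l,st,ce=cv2.connectedComponentsWithStats(m.astype(np.uint8))
    for i in range(1,k):
        if st[i,4]>60:
            q=P[l==i]; print('th',st[i],rect(q),q[:,2].min(),np.percentile(q[:,2],[50,90,99]))
            t=q[q[:,2]>.16]; print('  top',len(t),rect(t) if len(t)>5 else '')
    g=(H>60)&(H<90)&(S>110)&(X>.2)&(X<.5)&(Y>.12)&(Y<.35)&(Z>.1); print('green',g.sum(),P[g].mean(0) if g.any() else '')
E
```

```text
top table z 0.0006811621875074669
rail [ 174  123  224   77 8955] (array([632.2, -19.9]), array([240. , 725.5]), 1.9)
ham [249 143  23  41 498] (array([630.7,  62.6]), array([138.4,  70.4]), 3.0) 0.11400257195097183
egg [ 344  142   33   39 1169] (array([ 640.1, -271.2]), array([108. , 132.2]), 89.1) 0.11220541647460434
th [182 231  33  47 572] (array([323.3, 253.7]), array([149.9,  40.5]), 29.7) 0.10112414051384322 [0.14019253 0.14768435 0.15285016]
  top 0 
green 56 [0.36924714 0.28030433 0.14648201]
scene table z -0.00037810043078279065
rail [   91   157   281   213 14753] (array([631.3, -17.9]), array([238.4, 726.3]), 1.9)
ham [227 246  50  49 895] (array([622.5,  67.9]), array([141.9,  69.3]), 2.6) 0.10975478014352798
egg [ 125  184   58   47 1373] (array([ 637.2, -269.7]), array([134.9, 112.6]), 0.6) 0.10809648735271983
th [369 196  19  56 817] (array([325.6, 256.5]), array([149.8,  40.9]), 31.6) 0.10043810906918615 [0.13825942 0.14541266 0.14806993]
  top 0 
green 60 [0.36924268 0.28338964 0.1455484 ]
```

```bash
cat >> h.py <<'E'
TH=np.array([.366,.280,.1085]); GD=np.radians(180+30.6)
def R(g,flip):   # tool pose with thermometer grip direction g (world angle)
    y=np.array([-np.sin(g),np.cos(g),0])*(-1 if flip else 1); z=np.array([0,0,-1.])
    return np.stack([y,np.cross(z,y),z],1)
E
python3 - <<'E'
from h import *
for f in (0,1):
    for n,p,g in (('th',[.366,.28,.33],GD),('egg',[.64,-.2715,.212],GD-np.arctan2(.28,.366)+np.arctan2(-.2715,.64)),('ham',[.629,.065,.212],GD-np.arctan2(.28,.366)+np.arctan2(.065,.629)),('egg',[.64,-.2715,.33],GD-np.arctan2(.28,.366)+np.arctan2(-.2715,.64))):
        q=bot.ik(p,R(g,f)); print(f,n,None if q is None else np.round(q,2))
p=np.array(readout.current_eef_pos()); p[2]=.36; bot.move_l(p)
d=np.array([np.cos(GD),np.sin(GD),0])
best=min((0,1),key=lambda f: abs(bot.ik([.366,.28,.33],R(GD,f))[5]) if bot.ik([.366,.28,.33],R(GD,f)) is not None else 9)
print('flip',best)
bot.move_ptp(TH+.02*d+[0,0,.2],R(GD,best))
c=cap('wrist','w0.png'); P=cloud(c); np.save('w0.npy',P)
m=(P[...,2]>.11)&(P[...,2]<.2)&(np.hypot(P[...,0]-.325,P[...,1]-.255)<.13)
q=P[m]; print(cv2.minAreaRect((q[:,:2]*1000).astype(np.float32)),np.percentile(q[:,2],[50,99]),readout.current_clock())
E
```

```text
0 th [ 0.63  0.09  1.62 -0.    1.43  1.66]
0 egg [-0.42  0.52  1.28 -0.    1.33  1.67]
0 ham [ 0.08  0.42  1.46 -0.    1.26  1.67]
0 egg [-0.42  0.49  1.06 -0.    1.6   1.67]
1 th [ 0.63  0.09  1.62 -0.    1.43 -1.48]
1 egg [-0.42  0.52  1.28 -0.    1.33 -1.47]
1 ham [ 0.08  0.42  1.46 -0.    1.26 -1.47]
1 egg [-0.42  0.49  1.06 -0.    1.6  -1.47]
flip 1
((320.7989196777344, 257.1431579589844), (148.14735412597656, 39.51960754394531), 30.31401824951172) [0.14080736 0.14621809] 3.95
```

View pics/w0.png

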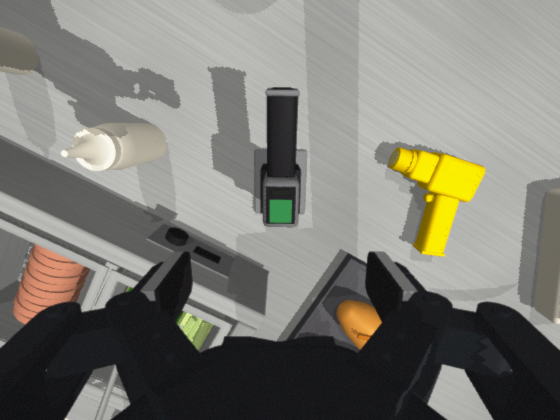

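The wrist view shows the thermometer nose down in its stand. The barrel and display are at (281,205), the grip reaches up to (283,90), and it sits squarely between the fingers. The pose agrees within 3 mm, so I'll average the two and grasp.

```bash
python3 - <<'E'
from h import *
TH=np.array([.3643,.2808,.1085]); d=np.array([np.cos(GD),np.sin(GD),0])
g=TH+.008*d+[0,0,bot.grasp_offset]
Ro=R(GD,1)
jaws.grip(.085)
bot.move_ptp(g+[0,0,.11],Ro)
print('guard',bot.move_l(g,vel=.08,guard=8))
jaws.grip(.0,60); print('open',readout.current_opening(),readout.current_eef_pos(),readout.current_contact_force())
print(bot.move_l(g+[0,0,.07],vel=.06,guard=15))
bot.move_l(g+[0,0,.235],vel=.15)
print('open',readout.current_opening(),readout.current_contact_force(),readout.current_clock())
cap('wrist','w1.png')
c=cap('scene','s1.png'); np.save('s1.npy',cloud(c))
a=cv2.imread('pics/w1.png');b=cv2.imread('pics/s1.png'); cv2.imwrite('pics/j1.png',cv2.resize(np.hstack([a,b]),(800,300),interpolation=cv2.INTER_AREA))
E
```

```text
guard False
open 0.039251588900977116 [0.35752544 0.27681223 0.09016914] [-0.89021665 -0.50645793  3.33100597]
False
open 0.039764277053588405 [-1.12436532 -0.46707736 -1.74735711] 9.2667
```

View pics/j1.png

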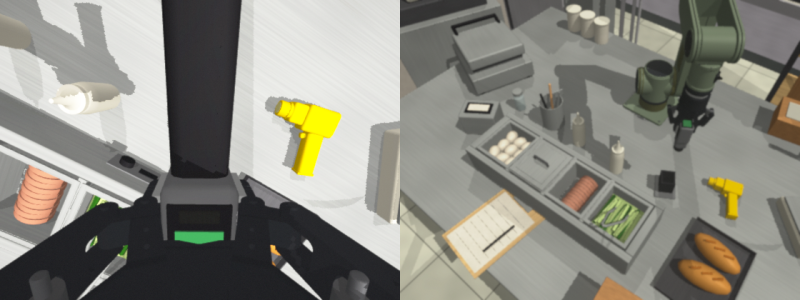

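Held (opening 39.8 mm): the joined view shows the thermometer hanging straight under the gripper and the stand empty at about (667,182). I'll carry it high over the eggs and check the nose there before descending.

```bash
cat >> h.py <<'E'
EGG=np.array([.640,-.2715,.108]); HAM=np.array([.629,.0645,.108])
REL=GD-np.arctan2(.28,.366)
def over(T,h):
    g=REL+np.arctan2(T[1],T[0]); d=np.array([np.cos(g),np.sin(g),0])
    return T+.008*d+[0,0,h+.09+bot.grasp_offset], R(g,1), d
E
python3 - <<'E'
from h import *
p,Ro,d=over(EGG,.15)
bot.move_l(p,Ro,vel=.2)
bot.hold(.3)
for n in('scene','top'):
    c=cap(n,n[0]+'2.png'); P=cloud(c)
    m=(np.hypot(P[...,0]-EGG[0],P[...,1]-EGG[1])<.07)&(P[...,2]>.225)&(P[...,2]<.33)
    q=P[m]; print(n,len(q))
    if n=='scene':
        for z in np.arange(.24,.33,.01):
            s=q[abs(q[:,2]-z)<.005]
            if len(s)>3: print(round(z,3),len(s),s.min(0).round(4),s.max(0).round(4),s.mean(0).round(4))
        print('lowest',np.sort(q[:,2])[:8].round(4))
        v,u=np.where(m); x0,y0=max(0,int(u.mean())-90),max(0,int(v.mean())-70)
        cv2.imwrite('pics/s2c.png',cv2.resize(cv2.imread('pics/s2.png')[y0:y0+160,x0:x0+200],None,fx=3.5,fy=3.5)); print(x0,y0)
print(readout.current_eef_pos(),p,readout.current_contact_force(),readout.current_ft_torque(),readout.current_opening(),readout.current_clock())
E
```

```text
scene 342
0.26 22 [ 0.6318 -0.2745  0.2554] [ 0.6571 -0.253   0.2647] [ 0.6466 -0.2588  0.2614]
0.27 37 [ 0.6302 -0.2778  0.2651] [ 0.6572 -0.2522  0.2747] [ 0.6478 -0.2589  0.2689]
0.28 28 [ 0.6344 -0.2628  0.2752] [ 0.6591 -0.2475  0.2842] [ 0.6474 -0.2551  0.2801]
0.29 53 [ 0.6289 -0.2701  0.2852] [ 0.6657 -0.2445  0.2948] [ 0.6492 -0.2551  0.2902]
0.3 55 [ 0.6288 -0.271   0.2952] [ 0.666  -0.2451  0.3047] [ 0.649  -0.2548  0.3002]
0.31 52 [ 0.631  -0.2667  0.3053] [ 0.6663 -0.2449  0.3146] [ 0.6486 -0.2549  0.3094]
0.32 63 [ 0.6043 -0.2686  0.3152] [ 0.6705 -0.2398  0.3249] [ 0.6482 -0.2528  0.3205]
0.33 32 [ 0.6015 -0.2731  0.3251] [ 0.6702 -0.2402  0.3298] [ 0.6433 -0.252   0.3273]
lowest [0.2554 0.2562 0.2586 0.2591 0.2594 0.2596 0.2598 0.2601]
47 90
top 0
[ 0.63305178 -0.26745644  0.32933973] [ 0.63305819 -0.26752366  0.3293    ] [ 0.41220651  0.12305725 -1.50147844] [0.01539909 0.01023948 0.01268811] 0.0394186192471392 12.9667
```

View pics/s2c.png

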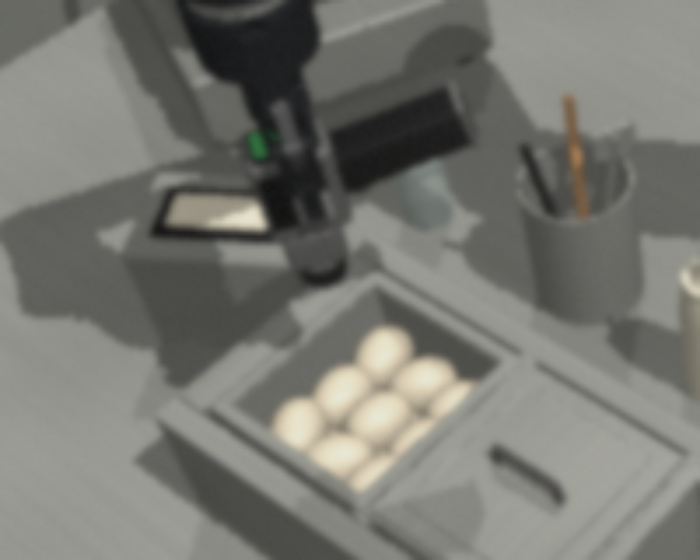

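The thermometer hangs upright. Its nose is at (320,270) in the crop, with the bottom at z≈0.257 m and its edges within about 3 mm of the prediction. I'll take the egg reading, then move to the ham and re-check.

```bash
python3 - <<'E'
from h import *
lo,Ro,_=over(EGG,.033); hi=over(EGG,.13)[0]
print(bot.move_l(lo,vel=.06,guard=6)); bot.hold(2.6)
print(readout.current_eef_pos(),lo,readout.current_contact_force(),readout.current_opening(),readout.current_clock())
cap('scene','s3e.png')
bot.move_l(hi,vel=.1)
p,Rh,_=over(HAM,.13); bot.move_l(p,Rh,vel=.15)
p,_,_=over(HAM,.033); print(bot.move_l(p,vel=.06,guard=6)); bot.hold(1)
c=cap('scene','s3h.png'); P=cloud(c)
m=(np.hypot(P[...,0]-HAM[0],P[...,1]-HAM[1])<.03)&(P[...,2]>.128)&(P[...,2]<.165); q=P[m]
print('nose',len(q),q.min(0).round(4),q.max(0).round(4))
print(readout.current_eef_pos(),p,readout.current_contact_force(),readout.current_opening(),readout.current_clock())
a=cv2.imread('pics/s3e.png')[140:300,60:260]; b=cv2.imread('pics/s3h.png')[180:340,160:360]
cv2.imwrite('pics/j3.png',cv2.resize(np.hstack([a,b]),None,fx=2,fy=2,interpolation=cv2.INTER_CUBIC))
E
```

```text
False
[ 0.63305991 -0.26749977  0.2123095 ] [ 0.63305819 -0.26752366  0.2123    ] [ 0.16420898  0.67567388 -2.08800024] 0.03973677094199881 17.6667
False
nose 47 [0.6192 0.0568 0.1393] [0.6473 0.0839 0.1643]
[0.62100465 0.06463095 0.21228852] [0.62100113 0.06463433 0.2123    ] [ 0.41755182 -0.13726916 -1.50959874] 0.039453792949548094 24.0167
```

View pics/j3.png

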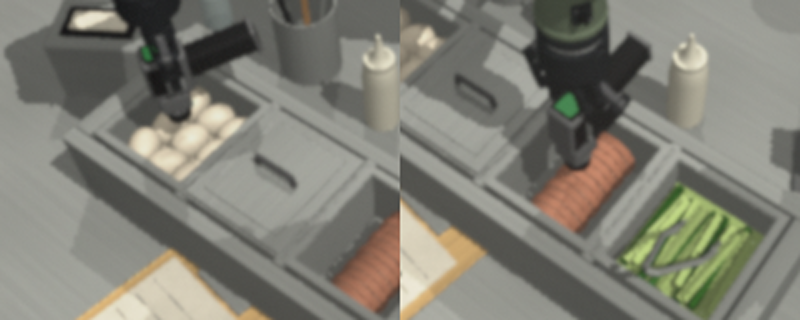

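Left: the nose hung over the middle of the eggs at (180,112). Right: it is now over the middle of the ham roll at (577,160), clear of the pan. Measured nose edges match the target within about 3 mm.

```bash
python3 -c "
from h import *
bot.job_done(); print(readout.current_clock(),readout.current_opening())"
```

```text
the job is handed in; nothing more can be done
the job is handed in; nothing more can be done
```

I took the thermometer out of its stand and held it about 33 mm above the middle of the boiled eggs for 2.6 s. It is now held the same way over the middle of the ham roll. I handed the job in there at about 24 s of the 54 s allowed, with no verdict reported.

- **Position over the ham:** the last check put the nose bottom at z ≈ 0.139–0.141 m, about 3 cm above the roll. Its edges were within about 3 mm of the target in plan.
- **Grip:** the finger opening stayed at 39–40 mm throughout, so the thermometer did not slip.
- **Contact:** none of the guarded moves stopped on a force, and at both hold points the tool force was only about the thermometer's own weight. In the pictures I saw no contact with food, pans or rail, and nothing looked displaced. I did not measure the other objects again afterwards.
- **Disagreements:** the first two thermometer measurements differed by about 3 mm, so I averaged them. The scene camera put the middle of the ham about 7 mm from the top camera's value, probably because it saw only part of the roll. I used the top camera and the rail geometry there. Both differences are well inside the 22 mm tolerance.

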